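# Emboss a brass key tag in the locking seal press

## Robot

A 6-joint arm with a two-finger parallel gripper is mounted at the origin on the work surface. World frame = base frame: x ahead of the robot, y to its left, z up, the work surface at z = 0. Lengths are in mm, angles in rad, forces in N, time in s.
With the tool pointing down it reaches from about 400 to 925 mm from the base axis. Payload 12.5 kg.
Tool frame: the origin (TCP) lies midway between the tips of the shut fingers; the grasp point (between the pads) lies 19 mm behind it; z points along the fingers, y is the line along which they close (so a half turn about z gives the same grasp; the last joint's range is limited). The gripper opens to 95 mm and grips with 3 to 60 N. Pads are 20 mm wide; open, the fingers measure 119 mm over their backs; the gripper's body (75 mm by 180 mm) begins 59 mm behind the grasp point.
Start: joints at [1.003, 0.491, 1.559, -0, 1.092, -0.106], TCP at [278.462, 559.558, 214.661] pointing down, gripper open.
Joint ranges: [-3.1, 3.1], [-0.84, 2.19], [0.05, 2.79], [-1.13, 4.28], [0.06, 2.93], [-2.69, 2.69]. Speed limits (rad/s): [2.22, 2.22, 2.79, 3.14, 3.14, 3.14].

## Interface

Orientations are given as [roll, pitch, yaw] about the fixed x, y, z axes, in that order (R = Rz(yaw) Ry(pitch) Rx(roll)).
In Python, from cell import readout, eyes, env gives the robot as it stands.
- The arm moves only by the tool move_arm, never from a script. Its argument "plan" is a list of rows, each a list of 3 entries, a list of its own where there are three numbers: the turn, a rotation vector about the tool's x, y, z in degrees, then the shift along the tool's x, y, z in m, then the gripper command: -1 is shut, 1 is fully open, values between are in proportion. In form: [[[ax, ay, az], [x, y, z], jaw], ...]. A call has 1 to 5 rows; each row is the pose to reach, as a shift and turn from the pose commanded when the call began, along the tool's axes at that moment; what a row does not reach only later rows make up. A row lasts 1/8 s, in which the tool goes at most 62.5 mm and 10.7 degrees, less where a joint would pass 70% of its speed; a pose out of reach is approached as far as the arm can. A call with a gripper value outside its range is refused whole. The fingers move at their own pace and stop on an object; the grip force is fixed at half the most. Time passes only in rows, so rows that repeat a pose let the fingers close. It gives the time, the measured TCP pose, the force, the opening and the grip force at its end, in the units of the state.
- readout.state(): the state, without advancing time (a new reading comes with each control period).
- eyes.read_camera(name): name is "scene" or "top" or "wrist"; returns a dict with "img" (400x640x3 uint8, red, green, blue), "K" (3x3 intrinsics, pixels), "dist" ([k1, k2, p1, p2, k3] as OpenCV has them; the pictures are not rectified), "extrinsics" (4x4, takes a point from camera to world coordinates). Camera axes: x right, y up, looking along -z (the intrinsics and any distortion apply to the point x, -y, -z); pixel columns grow to the right and rows downward; lengths in mm; the calibration is good to about 2 mm. A picture is of the moment at which its call begins. There is no depth.
- env.job_done(): hands the job in; it is judged then, once.
Trained networks look in a picture, given as the dict that the camera call returned (one of the last four; its "shot" number tells which), for a name from the list of things; names that differ only in an ending like _2 or _b are one class to them, and where a whole thing is asked for, a point or a joint stands for the part that bears it (a point fixed in the world has none). Each returns a list of dicts, best first, with "score" (0 to 1); they miss things now and then, are a little off and sometimes report something else, mostly with a low value. They report only what shows in the picture. A call takes as long as a camera call. They do not tell look-alikes from the thing itself.
- eyes.cut_out(picture, name): "mask" (400x640 bool, what is visible of it) and "uv" ([column, row] in pixels, amid what is visible of it).
The state is a dict: "t": time; "joints": joint angles; "qvel": joint speeds; "tau": joint torques, N m; "eef_pos": TCP position; "tcp_rot": TCP orientation; "ft_force": force on the tool from outside, world axes, zero at the start; "moment": the same for the moment, N m; "opening": opening from 0.0 (shut) to 1.0 (fully open); "grip_force": force on a finger pad.
Only numpy, scipy, OpenCV 4.12 (cv2) and the standard library are available. Lean on these libraries where they do the work, as an engineer would, in place of code of your own. Each camera call takes 0.05 s, during which the arm holds its last target. There are 200 camera calls.

## Task

On the bank counter stand two locking seal presses; one has a brass key tag lying under its die. On that press, push the lever handle down until it snaps over centre and clamps the tag, take your hand off so that it stays locked by itself for about a second, then free the tag by pressing the small release lever at the side of the press, so that the handle springs up again. Leave the tag lying in its place in the press and end with the hand clear.

Things in the scene. Friction and masses are not known exactly. Their poses are not given: they have to be found in the camera images.
- press_handle (a joint): Handle angle of the press holding the tag, rad. 0: open, the handle rising 46 deg (0.80 rad) above level from its hinge; 0.74: down on its stop, 3 deg above level. A spring drives it up to 0 from below about 0.55; past dead centre at 0.62 it snaps to 0.74 and locks by itself. Pushing the bar down takes up to about 12 N.
- handle_bar (a point): Centre of the black cross-bar (20 mm thick, 50 long) ending that handle. Its y axis runs along the bar, its x along the handle to the hinge, a level axis parallel to the bar, 160 mm off, 118 mm above the table; the handle points from it roughly to the robot. Pushed from above, the bar swings in an arc from 233 mm above the table (open) to 128 (locked), 48 mm outward.
- release_pad (a point): Top centre of the release lever's flat steel pad (36 x 36 mm) on the same press, 108 mm above the table, 100 mm left of the handle's centre line as the robot sees it. x: level, away from the robot, square to the hinge; y: outward; z: up. Pushed down 15 to 20 mm from above (about 7 N; stop at 20 mm) it lifts the locked handle past centre; the spring throws it up. The pad springs back.
- tag: Loose flat brass key tag, 110 x 30 x 4 mm, 110 g, lying crosswise (long y axis parallel to the bar) on the press's anvil between two low rails, below the handle's hinge; origin at the centre of its underside, 30 mm above the table. It is not handled. The other, similar press has no tag.
There are look-alikes about, which are no part of the job. Of the things that look like the tag, the smallest one is meant.

How it is judged:
By the outcome, as a careful person would: the job done as asked, in the order asked, and still so for the second after the job is handed in, with the robot touching nothing.
It also fails if it takes over 38 s, if anything falls off the work surface, if the arm or the gripper's body presses on something with over 40 N, if the wrist force passes 120 N, or if a joint passes its speed limit or range.

## Working session

There is one attempt and no reset: what is moved stays moved. The work goes in short steps, Python scripts to look and compute and a tool call to move; the robot and the scene stay as the last step left them, time stands still between calls to the robot, and variables do not carry over. Pictures are saved under pics/ and viewed, at most 10 in all, crops included, and the job is handed in when it is done.

Besides the shell and the picture viewer there is one more tool, called after "Request:" in YAML: its name, and indented under it one key for each argument. move_arm: Moves the arm, as the interface text tells. Its arguments: {"type":"object","properties":{"plan":{"type":"array","items":{"type":"array"}}},"required":["plan"]}

```bash
mkdir -p pics; cat > h.py <<'E'
import numpy as np, cv2
from cell import readout, eyes, env
def ray(p,uv):
    u=cv2.undistortPoints(np.array([[uv]],float),np.array(p["K"]),np.array(p["dist"]))[0,0]
    E=np.array(p["extrinsics"]); d=E[:3,:3]@np.array([u[0],-u[1],-1]); return E[:3,3],d
def atz(p,uv,z):
    o,d=ray(p,uv); return o+d*(z-o[2])/d[2]
def proj(p,X):
    E=np.array(p["extrinsics"]); c=E[:3,:3].T@(np.array(X,float)-E[:3,3]); c=np.array([c[0],-c[1],-c[2]])
    return cv2.projectPoints(c.reshape(1,1,3),np.zeros(3),np.zeros(3),np.array(p["K"]),np.array(p["dist"]))[0].ravel()
def tri(a,ua,b,ub):
    o1,d1=ray(a,ua);o2,d2=ray(b,ub)
    s=np.linalg.lstsq(np.c_[d1,-d2],o2-o1,rcond=None)[0]
    x,y=o1+d1*s[0],o2+d2*s[1]; return (x+y)/2,np.linalg.norm(x-y)
E
python3 - <<'E'
from h import *
Z={"handle_bar":233,"release_pad":108,"tag":34}
for c in ["top","scene"]:
    p=eyes.read_camera(c); cv2.imwrite(f"pics/{c}1.png",p["img"][:,:,::-1])
    for n in Z:
        for d in eyes.cut_out(p,n):
            r=cv2.minAreaRect(np.argwhere(d["mask"])[:,::-1].astype(np.float32))
            print(c,n,round(d["score"],2),np.round(d["uv"]),d["mask"].sum(),np.round(atz(p,d["uv"],Z[n])),np.round(r[1]),round(r[2]))
s=readout.state();print(s["t"],s["eef_pos"],s["tcp_rot"],s["ft_force"])
E
```

```text
top handle_bar 0.58 [391. 204.] 682 [ 536. -232.  233.] [51. 25.] 90
top release_pad 0.7 [351. 192.] 586 [ 573. -160.  108.] [17. 51.] 90
top tag 0.85 [375. 181.] 274 [ 609. -223.   34.] [45. 11.] 0
top tag 0.58 [332. 265.] 939 [ 407. -114.   34.] [58. 16.] 45
top tag 0.58 [444. 140.] 935 [ 709. -392.   34.] [58. 17.] 51
top tag 0.51 [394. 203.] 675 [ 555. -266.   34.] [52. 25.] 90
scene handle_bar 0.77 [277. 208.] 966 [ 593. -269.  233.] [93. 24.] 63
scene release_pad 0.8 [314. 228.] 298 [ 577. -157.  108.] [12. 48.] 56
scene tag 0.94 [274. 223.] 464 [ 424. -145.   34.] [11. 55.] 88
scene tag 0.67 [280. 358.] 1269 [ 732. -409.   34.] [74. 18.] 5
scene tag 0.65 [290. 290.] 201 [ 621. -276.   34.] [12. 21.] 51
0.4 [278.46448201 559.53662662 214.57629625] [-3.14156677e+00  1.81359137e-05  2.67979047e+00] [0.01472139 0.08631686 0.08148394]
```

View pics/top1.png

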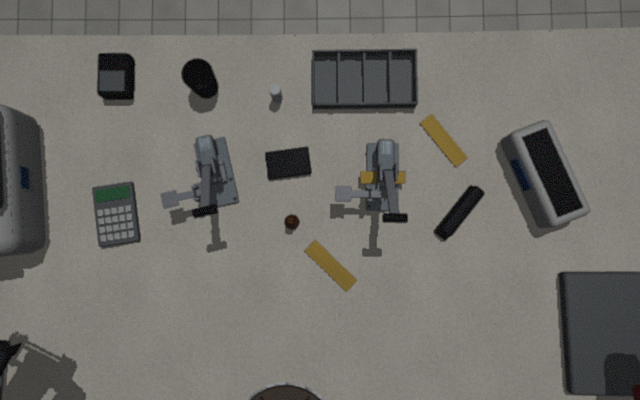

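View pics/scene1.png

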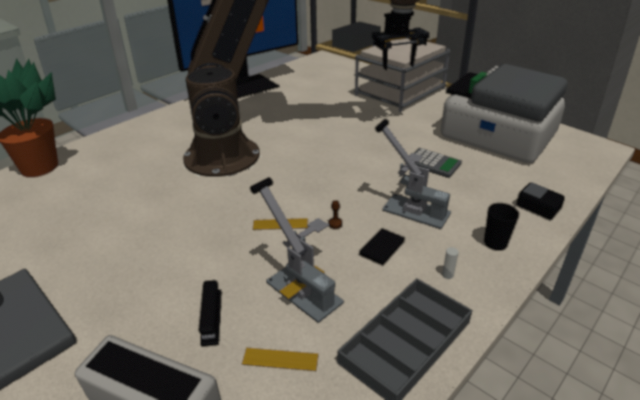

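The press with the tag is the right-hand one in the top view: bar at (395,217), pad at (344,193), tag showing on both sides at (367,177) and (400,177). In the scene view its bar is at about (262,186) and its pad at (316,226).

```bash
python3 - <<'E'
from h import *
t=eyes.read_camera("top");s=eyes.read_camera("scene")
print("bar",tri(t,(395.5,217),s,(262,186)),atz(t,(395.5,217),238),atz(s,(262,186),238))
print("pad",tri(t,(344,193),s,(315,226)),atz(t,(344,193),108),atz(s,(316,226),108))
print("tag",atz(t,(383,177),34), atz(t,(364.5,177),34),atz(t,(404,177),34))
a=cv2.resize(t["img"][120:270,290:450],None,fx=3.6,fy=3.6,interpolation=2)
b=cv2.resize(s["img"][170:330,230:360],None,fx=3.6,fy=3.6,interpolation=2)[:540]
b=b[:,:400] if 0 else b
o=np.zeros((576,1050,3),np.uint8); o[:540,:576]=a; o[:b.shape[0],580:580+468]=b
o=cv2.resize(o,(800,439)); cv2.imwrite("pics/c.png",np.clip(o[:,:,::-1]*1.6,0,255).astype(np.uint8))
E
```

```text
bar (array([ 509.71400876, -239.31191   ,  231.83237389]), np.float64(4.108798369656503)) [ 508.02261952 -239.98837763  238.        ] [ 518.6440546  -243.60331912  238.        ]
pad (array([ 571.16663014, -144.2766804 ,  103.68282208]), np.float64(2.76019151266187)) [ 571.64073005 -143.07724843  108.        ] [ 575.77588519 -147.65264635  108.        ]
tag [ 618.21854674 -241.83733497   34.        ] [ 618.62034835 -196.84582366   34.        ] [ 617.75540116 -292.77700436   34.        ]
```

View pics/c.png

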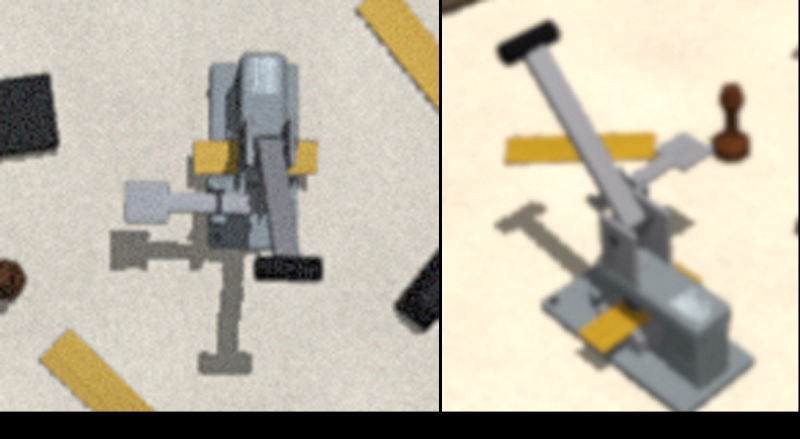

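Request:
move_arm:
  plan:
    - [[0, 0, 10], [0, 0, -0.06], -1]
    - [[0, 0, 20], [0, 0, -0.12], -1]
    - [[0, 0, 30], [0, 0, -0.15], -1]
    - [[0, 0, 40], [0, 0, -0.15], -1]
    - [[0, 0, 50], [0, 0, -0.15], -1]

```text
t: 1.12
eef_pos: [278.4, 559.5, 365.1]
tcp_rot: [3.141, -0.001, 1.801]
ft_force: [-1.3, 0.2, -0.4]
opening: 0.529
grip_force: 0.0
```

Request:
move_arm:
  plan:
    - [[0, 0, 6.5], [-0.055, 0.02, 0], -1]
    - [[0, 0, 13.5], [-0.11, 0.04, 0], -1]
    - [[0, 0, 13.5], [-0.165, 0.06, 0], -1]
    - [[0, 0, 13.5], [-0.22, 0.08, 0], -1]
    - [[0, 0, 13.5], [-0.275, 0.1, 0], -1]

```text
t: 1.75
eef_pos: [440.8, 313.9, 364.9]
tcp_rot: [3.141, -0.0, 1.572]
ft_force: [0.9, -0.1, 0.0]
opening: 0.025
grip_force: 0.0
```

Now tool x = world y, tool y = world x, tool z = down.

Request:
move_arm:
  plan:
    - [[0, 0, 0], [-0.06, 0.008, 0], -1]
    - [[0, 0, 0], [-0.12, 0.016, 0], -1]
    - [[0, 0, 0], [-0.18, 0.024, 0], -1]
    - [[0, 0, 0], [-0.24, 0.03, 0], -1]
    - [[0, 0, 0], [-0.3, 0.036, 0], -1]

```text
t: 2.38
eef_pos: [476.1, 13.7, 364.9]
tcp_rot: [3.141, -0.0, 1.572]
ft_force: [0.8, 0.3, 0.4]
opening: 0.005
grip_force: 0.0
```

Request:
move_arm:
  plan:
    - [[0, 0, 0], [-0.06, 0.0, 0], -1]
    - [[0, 0, 0], [-0.12, 0.0, 0], -1]
    - [[0, 0, 0], [-0.17, 0.0, 0], -1]
    - [[0, 0, 0], [-0.17, 0.0, 0], -1]
    - [[0, 0, 0], [-0.17, 0.0, 0], -1]

```text
t: 3.0
eef_pos: [476.3, -154.0, 364.6]
tcp_rot: [-3.142, -0.0, 1.571]
ft_force: [0.0, 0.2, -0.1]
opening: 0.006
grip_force: 0.0
```

```bash
python3 - <<'E'
from h import *
p=eyes.read_camera("wrist"); cv2.imwrite("pics/w1.png",p["img"][:,:,::-1])
print(readout.state()["eef_pos"])
for n,z in {"handle_bar":233,"release_pad":108,"tag":34}.items():
    for d in eyes.cut_out(p,n): print(n,round(d["score"],2),np.round(d["uv"]),d["mask"].sum(),np.round(atz(p,d["uv"],z)))
for X in [(510,-240,243),(572,-144,108),(618,-242,34)]: print(proj(p,X))
E
```

```text
[ 476.35488902 -153.582263    364.70389684]
handle_bar 0.77 [390. 250.] 1382 [ 549. -217.  233.]
release_pad 0.73 [385. 173.] 1385 [ 564. -160.  108.]
tag 0.71 [279. 132.] 2073 [ 411. -110.   34.]
tag 0.7 [460. 274.] 816 [ 727. -358.   34.]
tag 0.69 [408. 193.] 455 [ 620. -209.   34.]
[353.5043248  274.46247624]
[391.25743544 161.23724705]
[405.55166842 212.49077042]
```

View pics/w1.png

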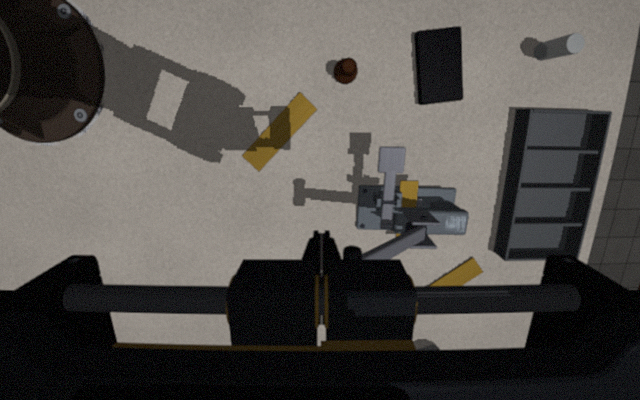

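The wrist view confirms it: the pad is at (392,160) against (391,161) predicted, and the bar's left end is at (353,250). I'll go above the bar.

Request:
move_arm:
  plan:
    - [[0, 0, 0], [-0.045, 0.017, 0], -1]
    - [[0, 0, 0], [-0.086, 0.033, 0], -1]
    - [[0, 0, 0], [-0.086, 0.033, 0.04], -1]
    - [[0, 0, 0], [-0.086, 0.033, 0.08], -1]
    - [[0, 0, 0], [-0.086, 0.033, 0.105], -1]

```text
t: 3.82
eef_pos: [509.3, -239.2, 257.9]
tcp_rot: [-3.14, -0.001, 1.573]
ft_force: [0.6, -0.2, 0.5]
opening: 0.007
grip_force: 0.0
```

```bash
python3 - <<'E'
from h import *
o=[]
for n,(x,y) in {"scene":(200,110),"wrist":(260,170)}.items():
    p=eyes.read_camera(n); o.append(cv2.resize(p["img"][y:y+200,x:x+200],(400,400),interpolation=2))
cv2.imwrite("pics/n1.png",np.clip(np.hstack(o)[:,:,::-1]*1.6,0,255).astype(np.uint8)); print(readout.state()["eef_pos"])
E
```

```text
[ 508.93088786 -239.09113066  257.43799048]
```

View pics/n1.png

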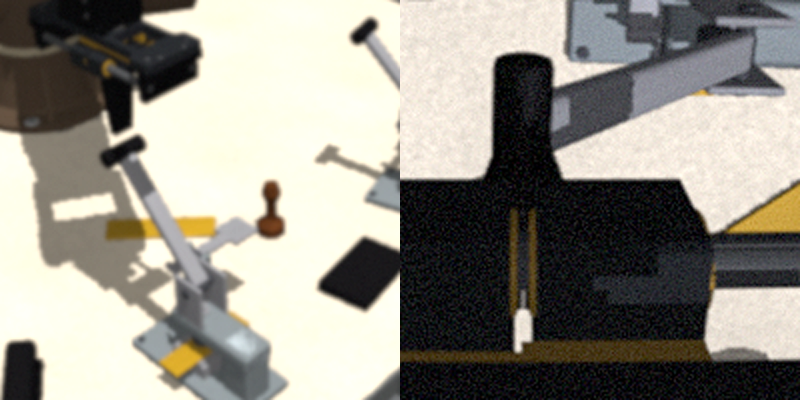

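Centred over the bar. Push along the arc.

Request:
move_arm:
  plan:
    - [[0, 0, 0], [0, 0, 0.015], -1]
    - [[0, 0, 0], [0, -0.015, 0.033], -1]
    - [[0, 0, 0], [0, -0.028, 0.053], -1]
    - [[0, 0, 0], [0, -0.038, 0.075], -1]
    - [[0, 0, 0], [0, -0.045, 0.098], -1]

```text
t: 4.55
eef_pos: [464.3, -240.3, 161.9]
tcp_rot: [3.14, 0.001, 1.572]
ft_force: [0.0, 0.5, 0.8]
opening: 0.006
grip_force: 0.5
```

Request:
move_arm:
  plan:
    - [[0, 0, 0], [0, -0.002, 0.012], -1]
    - [[0, 0, 0], [0, -0.003, 0.021], -1]
    - [[0, 0, 0], [0, -0.003, 0.021], -1]

```text
t: 4.92
eef_pos: [461.7, -240.4, 140.5]
tcp_rot: [-3.142, -0.0, 1.572]
ft_force: [0.4, 0.2, 0.4]
opening: 0.003
grip_force: 0.0
```

Request:
move_arm:
  plan:
    - [[0, 0, 0], [0, 0, -0.04], -1]
    - [[0, 0, 0], [0, 0, -0.08], -1]
    - [[0, 0, 0], [0, 0, -0.12], -1]
    - [[0, 0, 0], [0, 0, -0.12], -1]

```text
t: 5.42
eef_pos: [462.6, -240.9, 264.0]
tcp_rot: [3.136, 0.004, 1.572]
ft_force: [-0.1, 0.6, -1.0]
opening: 0.007
grip_force: 0.0
```

```bash
python3 - <<'E'
from h import *
o=[]
for n,(x,y) in {"scene":(200,110),"top":(290,100)}.items():
    p=eyes.read_camera(n); o.append(cv2.resize(p["img"][y:y+200,x:x+200],(400,400),interpolation=2))
    print(n,proj(p,(461,-240,128)),proj(p,(510,-240,233)),[(d["uv"],d["score"]) for d in eyes.cut_out(p,"handle_bar")])
cv2.imwrite("pics/n2.png",np.clip(np.hstack(o)[:,:,::-1]*1.6,0,255).astype(np.uint8)); print(readout.state()["eef_pos"],readout.state()["t"])
E
```

```text
scene [250.60331572 216.43117405] [260.7898354  185.73047559] [([272.9, 233.1], 0.98), ([290.5, 290.4], 0.44)]
top [388.747965   241.22631035] [395.12099948 216.17460802] [([384.8, 182.4], 0.48)]
[ 461.23247542 -240.14676848  259.78867687] 5.625
```

View pics/n2.png

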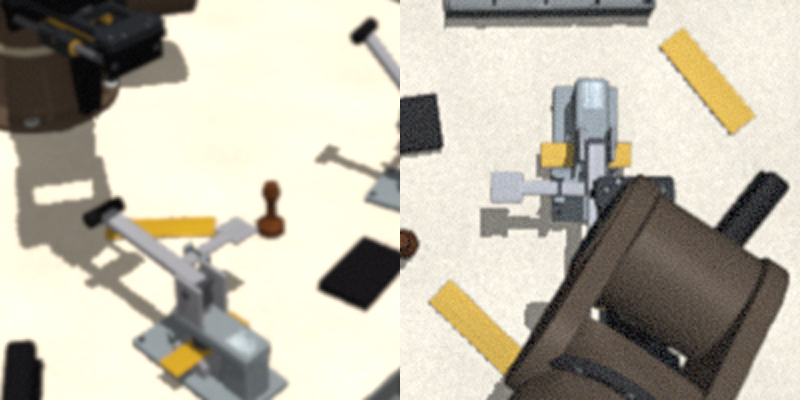

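The handle is locked: the bar is at scene (252,216), where I predicted it. Next I'll go over the pad, and well over a second of hands-off time will have passed before I press.

Request:
move_arm:
  plan:
    - [[0, 0, 0], [0.04, 0.045, -0.01], -1]
    - [[0, 0, 0], [0.08, 0.09, -0.01], -1]
    - [[0, 0, 0], [0.1, 0.11, 0], -1]
    - [[0, 0, 0], [0.1, 0.11, 0], -1]
    - [[0, 0, 0], [0.1, 0.11, 0], -1]

```text
t: 6.25
eef_pos: [570.9, -140.7, 260.1]
tcp_rot: [-3.14, -0.0, 1.571]
ft_force: [-0.4, -1.1, 0.1]
opening: 0.003
grip_force: 0.0
```

Request:
move_arm:
  plan:
    - [[0, 0, 0], [0, 0, 0.035], -1]
    - [[0, 0, 0], [0, 0, 0.07], -1]
    - [[0, 0, 0], [0, 0, 0.105], -1]
    - [[0, 0, 0], [0, 0, 0.13], -1]
    - [[0, 0, 0], [0, 0, 0.13], -1]

```text
t: 6.88
eef_pos: [570.1, -141.1, 129.5]
tcp_rot: [-3.139, -0.001, 1.57]
ft_force: [0.2, -1.2, -0.3]
opening: 0.001
grip_force: 0.0
```

```bash
python3 - <<'E'
from h import *
o=[]
for n,(x,y) in {"scene":(230,130),"wrist":(260,170)}.items():
    p=eyes.read_camera(n); o.append(cv2.resize(p["img"][y:y+200,x:x+200],(400,400),interpolation=2))
cv2.imwrite("pics/n3.png",np.clip(np.hstack(o)[:,:,::-1]*1.6,0,255).astype(np.uint8)); s=readout.state();print(s["eef_pos"],s["t"],s["ft_force"])
E
```

```text
[ 571.42980596 -141.09335304  131.58642355] 6.975 [ 0.04945322 -0.40191962 -0.27911847]
```

View pics/n3.png

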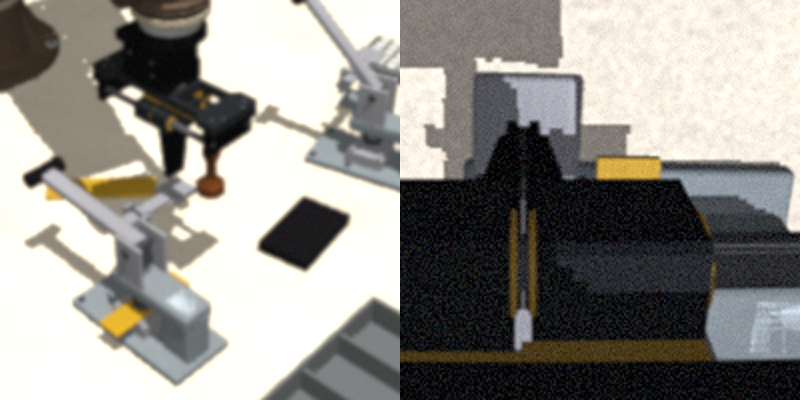

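The handle is still locked and the fingers are over the pad. Press now.

Request:
move_arm:
  plan:
    - [[0, 0, 0], [0, 0, 0.018], -1]
    - [[0, 0, 0], [0, 0, 0.028], -1]
    - [[0, 0, 0], [0, 0, 0.035], -1]
    - [[0, 0, 0], [0, 0, 0.041], -1]
    - [[0, 0, 0], [0, 0, 0.041], -1]

```text
t: 7.6
eef_pos: [571.9, -140.6, 90.3]
tcp_rot: [3.14, 0.001, 1.571]
ft_force: [0.5, -0.4, 2.7]
opening: 0.002
grip_force: 1.0
```

```bash
python3 - <<'E'
from h import *
p=eyes.read_camera("scene"); o=cv2.resize(p["img"][110:310,200:400],(500,500),interpolation=2)
cv2.imwrite("pics/n4.png",np.clip(o[:,:,::-1]*1.6,0,255).astype(np.uint8)); s=readout.state();print(s["eef_pos"],s["t"],s["ft_force"])
E
```

```text
[ 571.80130329 -140.47361828   90.28546754] 7.65 [ 1.61266267 -0.47465773  2.25715359]
```

View pics/n4.png

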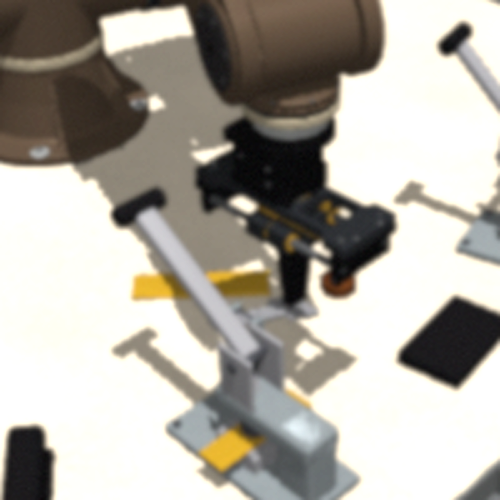

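The handle has sprung up, with its bar at about (256,192) and rising. Lift off.

Request:
move_arm:
  plan:
    - [[0, 0, 0], [0, 0, -0.03], -1]
    - [[0, 0, 0], [0, 0, -0.09], -1]
    - [[0, 0, 0], [0.02, 0, -0.15], -1]
    - [[0, 0, 0], [0.06, 0, -0.2], -1]
    - [[0, 0, 0], [0.1, 0, -0.22], -1]

```text
t: 8.28
eef_pos: [571.4, -39.4, 312.8]
tcp_rot: [3.138, 0.0, 1.571]
ft_force: [-0.2, -0.7, -0.8]
opening: 0.008
grip_force: 0.0
```

Request:
move_arm:
  plan:
    - [[0, 0, 0], [0.04, 0, 0], -1]
    - [[0, 0, 0], [0.04, 0, 0], -1]
    - [[0, 0, 0], [0.04, 0, 0], -1]
    - [[0, 0, 0], [0.04, 0, 0], -1]

```text
t: 8.78
eef_pos: [571.3, -1.3, 309.4]
tcp_rot: [-3.141, -0.0, 1.57]
ft_force: [0.0, 0.1, 0.6]
opening: 0.003
grip_force: 0.0
```

```bash
python3 - <<'E'
from h import *
o=[]
for n,(x,y) in {"scene":(200,130),"top":(290,100)}.items():
    p=eyes.read_camera(n); o.append(cv2.resize(p["img"][y:y+200,x:x+200],(400,400),interpolation=2))
cv2.imwrite("pics/n5.png",np.clip(np.hstack(o)[:,:,::-1]*1.6,0,255).astype(np.uint8)); s=readout.state();print(s["eef_pos"],s["t"],s["ft_force"])
E
```

```text
[571.28913654  -1.19368554 309.39449828] 8.875 [0.63585945 1.23723004 0.193073  ]
```

View pics/n5.png

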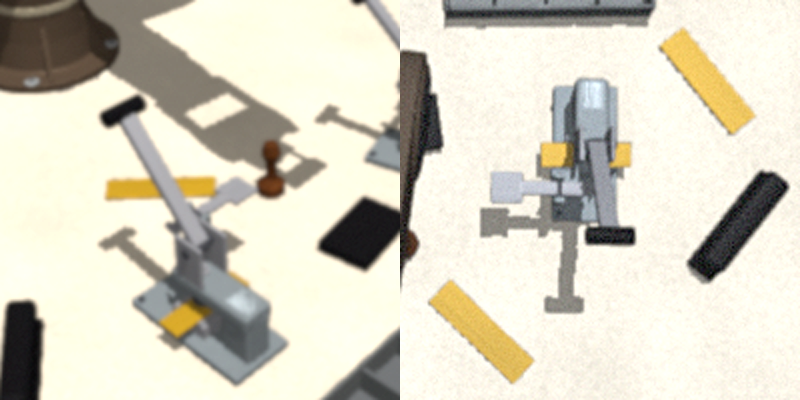

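The handle is fully open (scene bar at (262,186), as at the start), the tag is in its place and the hand is clear.

```bash
python3 -c "
from cell import env
print(env.job_done())"
```

```text
the job is handed in; nothing more can be done
None
```

The job is handed in: I locked the press on the tag, it held hands-off for about two seconds, and the release lever sprang the handle fully open, with the tag still in place and the hand clear.

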